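Fit a tube light into the copy board's slanted socket and lock its cam lever

ROBOT

A 6-joint arm with a two-finger parallel gripper is mounted at the origin on the work surface. World frame = base frame: x ahead of the robot, y to its left, z up, the work surface at z = 0. Lengths are in m, angles in rad, forces in N, time in s.
With the tool pointing down it reaches from about 0.35 to 0.875 m from the base axis. Payload 4.2 kg.
Tool frame: the origin (TCP) lies at the very end of the fingers, on their centre line; the grasp point (between the pads) lies 19 mm behind it; z points along the fingers, x is the direction in which the jaws open and shut, and the axes are right-handed (so a half turn about z gives the same grasp; the last joint's range is limited). The gripper opens to 85 mm and grips with 20 to 120 N. Pads are 22 mm wide; open, the fingers measure 114 mm over their backs; the gripper's body (76 mm by 85 mm) begins 54 mm behind the grasp point. The pads swing forward as they close: fully open they stand 13 mm farther back than shut.
Start: joints at [-1.009, 0.385, 0.008, 0, -1.194, -0.259], TCP at [0.186, -0.597, 0.231] pointing down, gripper open.
Joint ranges: [-3.14, 3.14], [-1.21, 2.06], [-1.07, 1.41], [-3.16, 2.05], [-2.99, -0.16], [-3.1, 3.1]. Speed limits (rad/s): [2.79, 2.79, 3.14, 3.14, 3.14, 3.14].

INTERFACE

Orientations are given as a unit quaternion [x, y, z, w].
In Python, from rig import robot, get_state, cams, finish_job gives the robot as it stands. Calls block until the motion is done:
- robot.move_pose(position, orientation): joint-space move of the TCP to a pose.
- robot.movel(position, frame=None, speed=0.15, force_limit=None): straight line of the TCP; frame=None keeps the orientation; speed is the mean speed in m/s. With force_limit (N) it stops when the force on the tool has changed by that much, and returns True; else False.
- robot.set_joints(angles): joint-space move.
- robot.release() and robot.gripper_close(squeeze=None): open the fingers fully, or close them until they stop; squeeze is the grip in N (None keeps the last).
- robot.hold(seconds).
- robot.ik(position, orientation): joint angles nearest the present ones, or None.
- get_state(): the state.
- cams.get_image(name): name is "scene" or "top"; returns (picture, depth): 480x640x3 uint8, red, green, blue; 480x640 float32, m along the optical axis (not along the pixel's ray), 0 where there is no reading.
- cams.calibration(name): a dict with "K" (3x3 intrinsics, pixels), "R" (3x3) and "t" (3): a world point X has camera coordinates R X + t. Camera axes: x right, y down, z forward; pixel columns grow to the right and rows downward; lengths in m; the calibration is good to about 2 mm. A picture is of the moment at which its call begins. calibration takes no time and is no camera call.
A pose or a line that the arm cannot do raises robot.MotionError and nothing moves.
- finish_job(): hands the job in, once; it reports no verdict.
The state is a dict: "time_s": time; "q": joint angles; "qd": joint speeds; "joint_torque": joint torques, N m; "position": TCP position; "orientation": TCP orientation; "ft_force": force on the tool from outside, world axes, zero at the start; "wrist_torque": the same for the moment, N m; "width": opening from 0.0 (shut) to 1.0 (fully open).
Only numpy, scipy, OpenCV 4.12 (cv2) and the standard library are available. Lean on these libraries where they do the work, as an engineer would, in place of code of your own. Each camera call takes 0.05 s, during which the arm holds its last target.

TASK

Take the tube light that stands in the charging dock and lower it, foot first and without letting it drop, into the copy board's empty slanted socket until it stands on the bottom and its yellow depth ring comes level with the rim. Then flip the socket's orange cam lever right over its dead centre until it is fully shut, so that the light is clamped, and let go. Leave the book, the book pile and the spare battery as they are.

Things in the scene. Friction and masses are not known exactly. Their poses are not given: they have to be found in the camera images.
- tube_light: Loose tube light: round rod 26 mm across, 200 mm long, 0.18 kg, standing foot down in an end well of the dock. Origin at the centre of its foot, z along the rod to its top. From the foot: bare aluminium 0-70 mm, yellow depth ring 70-76, milky white diffuser 76-155, black end cap 155-200 (the place to grip). Its turn about its own axis does not matter.
- dock: Grey charging dock 230 (x) by 70 (y) by 55 mm high, fixed. Origin at the centre of its underside, z up. Three round wells, 28 mm wide and 45 mm deep, open upward at x = -70, 0 and +70 mm; their floor is 10 mm above the table. The light stands in one end well, the spare battery in the other, the middle one is empty.
- spare_battery: Bystander: a short all-black battery handle, 26 mm in diameter and 110 mm long, standing in the dock's other end well. Origin at its foot. Leave it.
- socket: The copy board's empty socket, fixed: the one at the board's right end seen from the robot. Blind round bore 30 mm across, 70 mm deep. Origin at the centre of the bore's floor; z runs up the bore, leaning 25 degrees from vertical towards the robot; x points away from the robot and 25 degrees up; y is level, to the left. Home: the light's foot on this floor, 130 mm of it standing out.
- socket_rim (a point): Centre of the empty socket's mouth, 70 mm up the bore, about 103 mm above the table. Axes as socket. The bore flares to 38 mm over its last 8 mm. Outside, the socket is 42 mm across, 51 mm at the rim, 49 mm at the dark clamp collar 10 to 34 mm below the rim.
- lever_pivot (a point): Pivot of the orange cam lever: in the socket's frame at x = 0, y = -27, z = 48 mm. The lever turns about the socket's z axis. Axes as socket. The lever bar reaches 88 mm from the pivot and is 10 mm thick and 14 mm high (along the socket's z, middle at the pivot's height).
- lever_tip (a point): Point inside the orange lever's free end, 85 mm from the pivot; it moves with the lever, its axes mean nothing. The bar's middle line runs 4 mm outside the radial line through the pivot, so its outer face (the one to push for shutting) lies 9 mm outside that line; the last 20 mm bend slightly further outward.
- cam_lever (a joint): Lever angle, rad. 0 = open: it points at -115 degrees in the socket's x-y plane (to -y, a little to -x). 2.0 = shut, at the stop: along the socket's +x, beside the tube. Shutting is counterclockwise seen into the mouth: push to +x, then +y. It stays where left. The cam bites on a fitted light from about 0.9 to past dead centre at 1.55 (up to 15 N near the tip). Starts at 0 to 0.25.
- copy_board: Copy board, fixed: grey board 260 (x) by 400 (y) by 18 mm with an aluminium rail along its far edge that carries two slanted light sockets 330 mm apart. Origin at the centre of its underside. The left socket already holds a clamped light, part of the board, leaning the same way, its top about 225 mm above the table.
- book: Bystander: dark red hardback 190 x 130 x 24 mm lying on the board. Origin at the centre of its underside. Leave it.
- book_pile: Bystander: pile of three books, 190 x 130 x 56 mm, on the table beyond the dock. Origin at the centre of its underside. Leave it.
Mind the look-alikes: they are no part of the job. Of the things that look like the tube_light, the larger one is meant.

How it is judged:
By the outcome, as a careful person would: the job done as asked, in the order asked, and still so for the second after the job is handed in, with the robot touching nothing.
It also fails if it takes over 64 s, if anything falls off the work surface, if the arm or the gripper's body presses on something with over 40 N, if the wrist force passes 120 N, or if a joint passes its speed limit or range.

## Working session

There is one attempt and no reset: what is moved stays moved. The work goes in short steps, each a Python script; the robot and the scene stay as the last script left them, time stands still between calls to the robot, and variables do not carry over. Pictures are saved under pics/ and viewed, and the job is handed in when it is done.

```bash
ls; mkdir -p pics; python3 - <<'E'
from rig import robot,get_state,cams
import cv2,numpy as np
s=get_state();print(s)
for n in("scene","top"):
    im,d=cams.get_image(n);np.savez(f'pics/{n}0.npz',im=im,d=d)
    cv2.imwrite(f'pics/{n}0.png',im[:,:,::-1]);c=cams.calibration(n);print(n,c['K'].tolist(),np.round(c['R'],4).tolist(),c['t'], -c['R'].T@c['t'])
E
```

```text
pics
{'time_s': 0.0, 'q': array([-1.00938395e+00,  3.85597557e-01,  6.62461671e-03, -5.04209032e-04,
       -1.19400198e+00, -2.58641887e-01]), 'qd': array([-1.03217289e-03,  5.40882927e-05, -2.29026839e-04, -6.75021069e-05,
       -2.31316369e-03, -1.54149005e-03]), 'joint_torque': array([ 4.07535827e-04, -3.92290843e+01,  1.88398433e+01,  4.18594748e+00,
       -4.65996709e-03, -4.87036459e-06]), 'position': array([ 0.18622421, -0.59600018,  0.23019559]), 'orientation': array([ 5.92457123e-01,  8.05601214e-01,  6.17357488e-04, -9.27543701e-04]), 'ft_force': array([-0.24150163, -0.32812208,  0.36144006]), 'wrist_torque': array([-0.00401551, -0.01869814,  0.0720794 ]), 'width': 0.9993587412283181}
scene [[522.1616322748486, 0.0, 318.0235316611348], [0.0, 522.1616322748486, 239.35369146844542], [0.0, 0.0, 1.0]] [[0.7403, 0.6721, -0.0164], [0.5235, -0.5916, -0.6132], [-0.4219, 0.4454, -0.7897]] [-0.38870755 -0.2882046   1.22749881] [ 0.95644884 -0.45594043  0.78627777]
top [[445.54922980076196, 0.0, 327.1190152729655], [0.0, 445.54922980076196, 234.0092125512407], [0.0, 0.0, 1.0]] [[0.0091, -0.9998, -0.0159], [-0.9968, -0.0078, -0.08], [0.0799, 0.0165, -0.9967]] [-0.04110656  0.590157    0.82874756] [ 0.52240997 -0.05020084  0.87256246]
```

View pics/scene0.png

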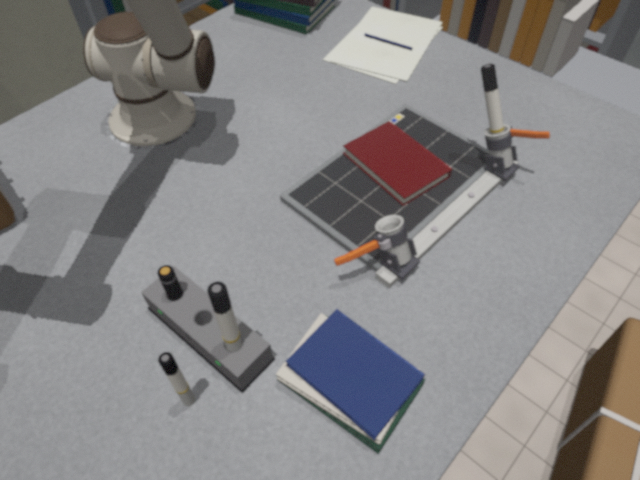

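View pics/top0.png

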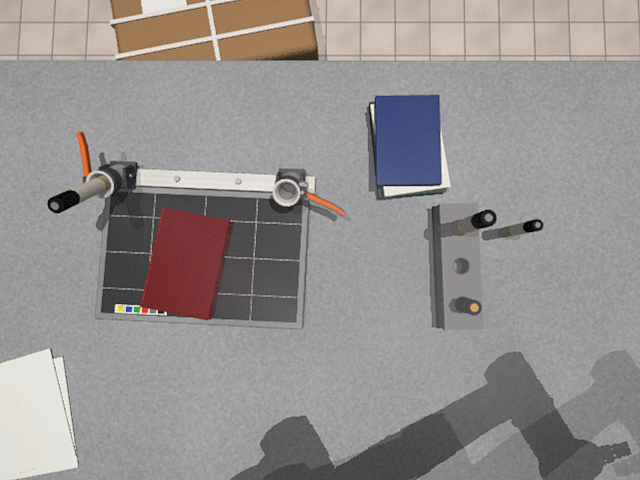

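The candidates in the scene view are:
- the rod standing in the dock's end well, at (220,290)-(235,348)
- a thinner, shorter rod standing on the bare table, at (167,358)-(187,402)
- the light already clamped in the left socket, at (490,70)
- the battery, at (170,280)

The dock rod fits: it stands in an end well, it's the larger one, and it has a ring. I'll confirm with a crop.

```bash
python3 - <<'E'
import cv2,numpy as np
s=cv2.imread('pics/scene0.png');t=cv2.imread('pics/top0.png')
a=cv2.resize(s[250:410,130:290],None,fx=2.4,fy=2.4,interpolation=cv2.INTER_CUBIC)
b=cv2.resize(t[195:335,420:560],(384,384),interpolation=cv2.INTER_CUBIC)
c=cv2.resize(t[150:220,260:360],(384,269),interpolation=cv2.INTER_CUBIC)
d=cv2.resize(s[200:290,325:425],(384,346),interpolation=cv2.INTER_CUBIC)
cv2.imwrite('pics/crop1.png',np.hstack([a,b]))
o=np.zeros((346,768,3),np.uint8);o[:269,:384]=c;o[:,384:]=d;cv2.imwrite('pics/crop2.png',o)
E
```

```text
(no output)
```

View pics/crop1.png

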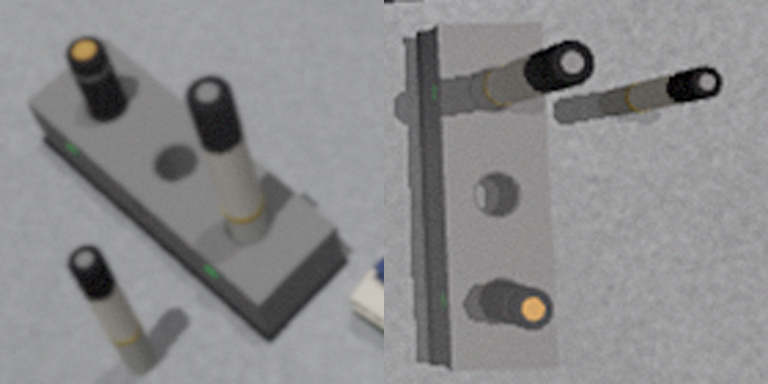

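View pics/crop2.png

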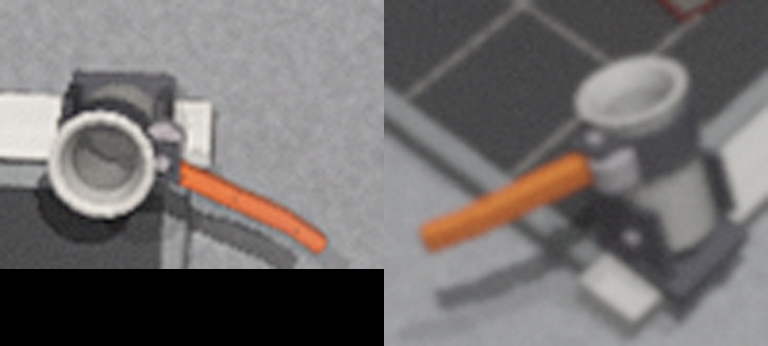

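The crop confirms it: the dock rod is larger and has the black cap, white diffuser and yellow ring, while the lone rod is thinner and shorter. In the top view, the rod's cap top is near (488,218), the socket rim near (287,190) and the lever tip near (343,213). Next I'll measure these.

```bash
cat > h.py <<'E'
import numpy as np,cv2
from rig import robot,get_state,cams
C={n:cams.calibration(n) for n in("scene","top")}
def ray(n,u,v):
    c=C[n];d=c['R'].T@np.linalg.inv(c['K'])@np.array([u,v,1.]);o=-c['R'].T@c['t'];return o,d/np.linalg.norm(d)
def onz(n,u,v,z):
    o,d=ray(n,u,v);return o+d*(z-o[2])/d[2]
def tri(p,q):
    o1,d1=ray('top',*p);o2,d2=ray('scene',*q)
    A=np.stack([d1,-d2],1);s=np.linalg.lstsq(A,o2-o1,rcond=None)[0]
    a=o1+s[0]*d1;b=o2+s[1]*d2;return (a+b)/2,np.linalg.norm(a-b)
def proj(n,X):
    c=C[n];p=c['K']@(c['R']@np.asarray(X)+c['t']);return p[:2]/p[2]
E
python3 - <<'E'
from h import *
L={n:np.load(f'pics/{n}0.npz') for n in C}
hsv={n:cv2.cvtColor(L[n]['im'],cv2.COLOR_RGB2HSV) for n in C}
g={n:cv2.cvtColor(L[n]['im'],cv2.COLOR_RGB2GRAY) for n in C}
def comps(m,off,mn=8):
    k,l,st,ce=cv2.connectedComponentsWithStats(m.astype(np.uint8))
    for i in range(1,k):
        if st[i,4]>=mn: print('  ',st[i].tolist(),np.round(ce[i]+off,2))
# cap tops: light disc within black
for n,(x0,y0,x1,y1) in {'top':(470,205,505,235),'scene':(205,278,235,318)}.items():
    r=g[n][y0:y1,x0:x1]; blk=r<75
    cs,_=cv2.findContours(blk.astype(np.uint8),cv2.RETR_CCOMP,cv2.CHAIN_APPROX_NONE)
    f=np.zeros_like(r);cv2.drawContours(f,[max(cs,key=cv2.contourArea)],-1,1,-1)
    print(n,'cap disc');comps((f>0)&(r>=75),(x0,y0),3)
    w=np.clip(r.astype(float)-75,0,None)*(f>0);yy,xx=np.nonzero(w);ww=w[yy,xx];print((xx*ww).sum()/ww.sum()+x0,(yy*ww).sum()/ww.sum()+y0)
# orange
for n in C:
    h=hsv[n];m=(h[...,0]<14)&(h[...,1]>170)&(h[...,2]>140);print(n,'orange');comps(m,(0,0),40)
# rim: bright
x0,y0,x1,y1=265,172,308,215
r=g['top'][y0:y1,x0:x1];print(r[::2,::2])
E
```

```text
top cap disc
   [14, 8, 9, 9, 60] [488.17 217.22]
488.31097008159566 217.3227561196736
scene cap disc
   [6, 6, 11, 9, 77] [215.9  288.04]
216.00181093806592 288.0043462513582
scene orange
   [512, 131, 35, 4, 57] [528.88 132.67]
   [336, 241, 41, 22, 228] [358.5  251.44]
top orange
   [76, 132, 13, 45, 208] [ 83.04 154.09]
   [307, 193, 19, 13, 66] [313.24 197.97]
[[157 160 161 155 154 160 142  49  70  93  97 112 127 129 124 110  96 104
   99  87 104 153]
 [180 177 186 186 164 163  58  53  72 101 129 123 130 141 137 138 120 101
   80  75 102 134]
 [226 225 226 223 229 209  82  46  66  73  54  61  63  80 108 135 133 121
   86  71 125 179]
 [221 224 223 222 223 204  77  42  47  59 107  84  69  68  68  79 115 111
   95  69 132 202]
 [224 220 222 222 224 162  54 134 213 223 218 225 235 186  89  61  71 103
   97  83 148 192]
 [223 224 223 223 230 106 203 209 162 129  99 109 136 183 216 153  62 103
  158 160 119 175]
 [228 229 228 227 231 183 191 120  78  89  94  95  85  84 148 217 105 168
  183 176 172 125]
 [227 225 224 225 220 204 138 102  77  80 103 103 107 104  91 160 211 104
  119 1
[... 614 characters left out ...]
7 178 189 180 168 201 188  44
   61  83  78 117]
 [ 75  79  74  49  44  38 165 227 215 199 186 188 190 190 206 197  63  43
   49  78  80  83]
 [ 79  75  67  41  44  42  32 128 195 224 229 230 218 207 163  37  44  46
   47  81  79  80]
 [ 76  77  78  42  45  51  49  44  32  86 109 123 121  35  34  71  72  75
   69 138 100  71]
 [ 77  72  76  75  40  50  47  49  41  44  46  42  35  35  64  74  74  75
   73 146 136 139]
 [ 77  75  78  72  76  41  52  54  46  50  50  56  46  59  72  76  67  73
   82 139 139 150]
 [ 76  77  78  80  76  82  63  42  41  46  42  54  73  83  73  71  73  72
   82 149 154 144]
 [ 78  71  80  81  80  82  83  83  82  81  90  85  78  77  79  82  82  81
   94 155 151 133]]
```

```bash
cat >> h.py <<'E'
def ringfit(gray,c,rmin,rmax,asp=1.0,ang=0.,skip=()):
    pts=[]
    for t in np.arange(0,360,4):
        if any(a<=t<=b for a,b in skip): continue
        rr=np.arange(rmin,rmax,.25);x=c[0]+rr*np.cos(np.radians(t));y=c[1]+rr*np.sin(np.radians(t))
        v=cv2.remap(gray.astype(np.float32),x.astype(np.float32)[None],y.astype(np.float32)[None],cv2.INTER_LINEAR)[0]
        k=np.argmin(np.gradient(cv2.GaussianBlur(v[None],(9,1),2)[0]))  # outer falling edge
        pts.append((x[k],y[k]))
    pts=np.array(pts,np.float32);e=cv2.fitEllipseAMS(pts)
    for _ in range(3):
        (cx,cy),(w,h),a=e;A=np.radians(a);d=pts-[cx,cy]
        q=np.hypot((d@[np.cos(A),np.sin(A)])/(w/2),(d@[-np.sin(A),np.cos(A)])/(h/2))
        k=np.abs(q-1)<.08;e=cv2.fitEllipseAMS(pts[k])
    return e,k.sum(),len(pts)
E
python3 - <<'E'
from h import *
L={n:np.load(f'pics/{n}0.npz') for n in C}
g={n:cv2.cvtColor(L[n]['im'],cv2.COLOR_RGB2GRAY) for n in C}
p,dp=tri((488.2,217.3),(216,288));print('cap top',p,dp,onz('top',488.2,217.3,.21),onz('scene',216,288,.21))
e1=ringfit(g['top'],(287,191),10,18,skip=((150,215),));e2=ringfit(g['scene'],(389.5,227),7,19)
print(e1,e2);r,dr=tri(e1[0][0],e2[0][0]);print('rim',r,dr,onz('top',*e1[0][0],.103),onz('scene',*e2[0][0],.103))
# wells top: battery
for n in C:
    im=L[n]['im'].copy()
    e=(e1 if n=='top' else e2)[0]
    x,y=np.array(e[0]).astype(int)
    big=cv2.resize(im[y-25:y+25,x-25:x+25],(384,384),interpolation=cv2.INTER_CUBIC)
    f=384/50
    cv2.ellipse(big,((float((e[0][0]-x+25.5)*f),float((e[0][1]-y+25.5)*f)),(e[1][0]*f,e[1][1]*f),e[2]),(255,0,0),1)
    cv2.imwrite(f'pics/ring_{n}.png',big[:,:,::-1])
a=cv2.imread('pics/ring_top.png');b=cv2.imread('pics/ring_scene.png');cv2.imwrite('pics/rings.png',np.hstack([a,b]))
# board rail white strip -> yaw
h=cv2.cvtColor(L['top']['im'],cv2.COLOR_RGB2HSV)
m=((h[...,1]<25)&(h[...,2]>205)).astype(np.uint8);m[:150]=0;m[210:]=0;m[:,:138]=0;m[:,330:]=0
cols=[];
for u in range(142,262,2):
    v=np.nonzero(m[160:200,u])[0]+160
    if len(v)>6: cols.append((u,v.mean(),len(v)))
cols=np.array(cols);P=np.array([onz('top',u,v,.03)[:2] for u,v,_ in cols])
k=np.polyfit(P[:,1],P[:,0],1);print('rail dx/dy',k,'yaw deg',-np.degrees(np.arctan(k[0])),len(P))
for n in C:
    h=cv2.cvtColor(L[n]['im'],cv2.COLOR_RGB2HSV)
    m=(h[...,0]<18)&(h[...,1]>120)&(h[...,2]>100)
    if n=='top': m[:,:295]=0;m[:,360:]=0;m[:180]=0;m[225:]=0
    else: m[:225]=0;m[280:]=0;m[:,:325]=0;m[:,400:]=0
    ys,xs=np.nonzero(m);print(n,len(xs),xs.min(),xs.max(),ys.min(),ys.max())
    u0,u1=(xs.min(),xs.max())
    for u in range(u0,u1+1,3):
        v=ys[xs==u]; 
        if len(v): print((u,v.mean().round(1),v.min(),v.max()),end=' ')
    print()
E
```

```text
cap top [ 0.60241832 -0.27888604  0.20939806] 3.2411218267650805e-05 [ 0.60233546 -0.27869137  0.21      ] [ 0.60280005 -0.27905974  0.21      ]
(((285.9274597167969, 192.21490478515625), (27.26866340637207, 28.346233367919922), 129.1524200439453), np.int64(71), 74) (((389.10333251953125, 224.85073852539062), (20.360523223876953, 30.649948120117188), 71.3182601928711), np.int64(72), 90)
rim [0.65794121 0.03598617 0.09718301] 0.00019698693683473974 [0.65685357 0.0352694  0.103     ] [0.6605201  0.03191533 0.103     ]
rail dx/dy [0.03823112 0.68553327] yaw deg -2.1894154353895123 60
scene 374 335 378 240 264
(335, np.float64(260.0), np.int64(259), np.int64(261)) (338, np.float64(260.5), np.int64(257), np.int64(264)) (341, np.float64(259.5), np.int64(256), np.int64(263)) (344, np.float64(258.5), np.int64(255), np.int64(262)) (347, np.float64(257.5), np.int64(254), np.int64(261)) (350, np.float64(255.0), np.int64(251), np.int64(259)) (353, np.float64(254.0), np.int64(250), np.int64(258)) (356, np.float64(253.0), np.int64(249), np.int64(257)) (359, np.float64(251.5), np.int64(247), np.int
[... 378 characters left out ...]
64(194.5), np.int64(192), np.int64(197)) (310, np.float64(196.0), np.int64(193), np.int64(199)) (313, np.float64(197.0), np.int64(194), np.int64(200)) (316, np.float64(199.0), np.int64(196), np.int64(202)) (319, np.float64(200.5), np.int64(198), np.int64(203)) (322, np.float64(201.5), np.int64(199), np.int64(204)) (325, np.float64(202.5), np.int64(200), np.int64(205)) (328, np.float64(204.5), np.int64(202), np.int64(207)) (331, np.float64(205.5), np.int64(203), np.int64(208)) (334, np.float64(207.0), np.int64(205), np.int64(209)) (337, np.float64(209.0), np.int64(207), np.int64(211)) (340, np.float64(211.5), np.int64(209), np.int64(214)) (343, np.float64(212.5), np.int64(211), np.int64(214))
```

View pics/rings.png

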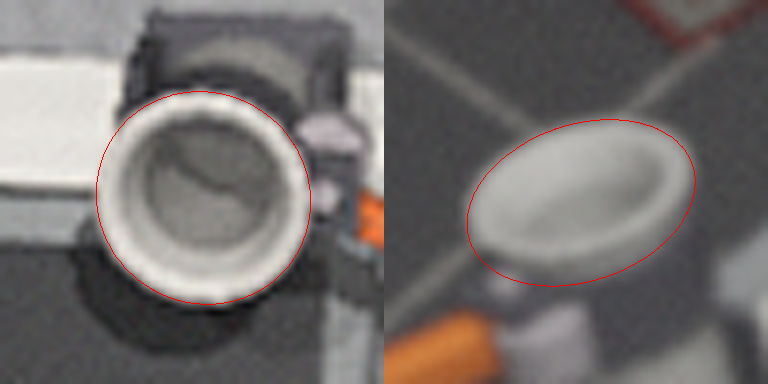

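The top-view rim fit is good: centre (285.9,192.2), 28 px, which is 48-51 mm. The scene-view fit is pulled about 2 px low by the socket's outer wall. I'll correct that, then get the lever angle and the lone rod's height.

```bash
cat >> h.py <<'E'
psi=np.radians(-2.19)
xb=np.array([np.cos(psi),np.sin(psi),0]);SY=np.array([-np.sin(psi),np.cos(psi),0])
a25=np.radians(25);Z=np.array([0,0,1.])
SZ=np.cos(a25)*Z-np.sin(a25)*xb;SX=np.cos(a25)*xb+np.sin(a25)*Z
RIM=np.array([.6572,.0350,.103])
RS=np.stack([SX,SY,SZ],1);FLOOR=RIM-.07*SZ
def S(p): return FLOOR+RS@np.asarray(p,float)   # socket->world
def onplane(n,u,v,zs):
    o,d=ray(n,u,v);k=((S([0,0,zs])-o)@SZ)/(d@SZ);return RS.T@(o+d*k-FLOOR)
E
python3 - <<'E'
from h import *
L={n:np.load(f'pics/{n}0.npz') for n in C}
print('tri rim', tri((285.93,192.2),(389.1,222.9)), 'onz scene',onz('scene',389.1,222.9,.103))
for n,dz in(('top',.055),('scene',.055)):
    h=cv2.cvtColor(L[n]['im'],cv2.COLOR_RGB2HSV)
    m=(h[...,0]<18)&(h[...,1]>120)&(h[...,2]>100)
    if n=='top': m[:,:295]=0;m[:,360:]=0;m[:180]=0;m[225:]=0
    else: m[:225]=0;m[280:]=0;m[:,:325]=0;m[:,400:]=0
    ys,xs=np.nonzero(m);P=np.array([onplane(n,u,v,.048)[:2] for u,v in zip(xs,ys)])
    d=P-[0,-.027];r=np.hypot(*d.T);print(n,'reach',r.max())
    k=(r>.03)&(r<.065);vx,vy,x0,y0=cv2.fitLine(P[k].astype(np.float32),cv2.DIST_L2,0,.001,.001).ravel()
    t=np.degrees(np.arctan2(vy,vx));t=t if t<0 else t-180
    off=np.cross([vx,vy],np.array([x0,y0])-[0,-.027])*(1 if vy<0 else -1)
    print(n,'dir deg',t,'angle rad',np.radians(t+115),'offset of line from pivot',off)
# lone rod
g=L['top']['im'];print(tri((537,225.5),(166,359)))
def q(R):
    from scipy.spatial.transform import Rotation as Ro
    return Ro.from_matrix(R).as_quat()
# light in depth near well
print('light foot expected px', proj('top',[.6024,-.2789,.01]),proj('scene',[.6024,-.2789,.055]))
E
```

```text
tri rim (array([0.65730246, 0.03562917, 0.10212632]), np.float64(0.0007438276145800121)) onz scene [0.65790901 0.03531252 0.103     ]
top reach 0.08651496905134078
top dir deg -111.744576 angle rad 0.056817874 offset of line from pivot -0.006435665661432789
scene reach 0.08525033330258329
scene dir deg -107.5886 angle rad 0.12935333 offset of line from pivot -0.00953076762168411
(array([ 0.59790312, -0.37796013,  0.14681036]), np.float64(0.0025863723114686594))
light foot expected px [452.70977258 229.40034903] [233.05641787 341.99765297]<stdin>:13: DeprecationWarning: Arrays of 2-dimensional vectors are deprecated. Use arrays of 3-dimensional vectors instead. (deprecated in NumPy 2.0)
```

Both views agree on the rim: (0.657, 0.035, 0.103), with z from triangulation 0.102. The lever starts at about 0.06-0.13 rad and its reach is 85-87 mm, as described. Next is an IK check of the plan.

```bash
sed -i 's/RIM=.*/RIM=np.array([.6573,.0353,.103])/' h.py; cat >> h.py <<'E'
from scipy.spatial.transform import Rotation as Ro
def quat(z,x):
    z=z/np.linalg.norm(z);x=x-z*(x@z);x/=np.linalg.norm(x);return Ro.from_matrix(np.stack([x,np.cross(z,x),z],1)).as_quat()
LIGHT=np.array([.6025,-.2789])
GRIP=.178
def tcp_light(ph): # grasp pose, jaws at yaw ph
    return np.array([*LIGHT,.010+GRIP-.019]),quat(-Z,np.array([np.cos(ph),np.sin(ph),0]))
def tcp_sock(up,ph): # light foot 'up' above floor; ph measured from SX in socket plane
    return S([0,0,GRIP-.019+up]),quat(-SZ,np.cos(ph)*SX+np.sin(ph)*SY)
E
python3 - <<'E'
from h import *
for d in range(-180,180,30):
    ph=np.radians(d);a=robot.ik(*tcp_light(ph));p,o=tcp_sock(0,ph);b=robot.ik(p,o);c=robot.ik(*tcp_sock(.09,ph))
    print(d,*[None if v is None else np.round(v,2).tolist() for v in(a,b,c)])
print(tcp_sock(0,0)[0],tcp_sock(.09,0)[0])
for d in range(-180,180,45):
    row=[]
    for th in(-112,-60,0):
        t=np.radians(th);u=np.array([np.cos(t),np.sin(t),0]);w=np.array([np.sin(t),-np.cos(t),0])
        q=np.array([0,-.027,.040])+.07*u+.025*w
        v=robot.ik(S(q),quat(-SZ,np.cos(t+np.radians(d))*SX+np.sin(t+np.radians(d))*SY));row.append(None if v is None else np.round(v,2).tolist())
    print('lever',d,row)
E
```

```text
-180 [-0.19, 0.49, 0.03, 0.0, -1.1, 0.19] [0.38, 0.24, -0.57, 0.46, -0.4, -0.81] [0.43, 0.09, -0.49, 0.33, -0.62, -0.7]
-150 [-0.19, 0.49, 0.03, 0.0, -1.1, 0.71] [0.38, 0.24, -0.57, 0.46, -0.4, -0.28] [0.43, 0.09, -0.49, 0.33, -0.62, -0.18]
-120 [-0.19, 0.49, 0.03, 0.0, -1.1, 1.24] [0.38, 0.24, -0.57, 0.46, -0.4, 0.24] [0.43, 0.09, -0.49, 0.33, -0.62, 0.34]
-90 [-0.19, 0.49, 0.03, 0.0, -1.1, 1.76] [0.38, 0.24, -0.57, 0.46, -0.4, 0.76] [0.43, 0.09, -0.49, 0.33, -0.62, 0.87]
-60 [-0.19, 0.49, 0.03, 0.0, -1.1, 2.28] [0.38, 0.24, -0.57, 0.46, -0.4, 1.29] [0.43, 0.09, -0.49, 0.33, -0.62, 1.39]
-30 [-0.19, 0.49, 0.03, 0.0, -1.1, 2.81] [0.38, 0.24, -0.57, 0.46, -0.4, 1.81] [0.43, 0.09, -0.49, 0.33, -0.62, 1.91]
0 [-0.19, 0.49, 0.03, 0.0, -1.1, -2.95] [0.38, 0.24, -0.57, 0.46, -0.4, 2.33] [0.43, 0.09, -0.49, 0.33, -0.62, 2.44]
30 [-0.19, 0.49, 0.03, 0.0, -1.1, -2.43] [0.38, 0.24, -0.57, 0.46, -0.4, 2.86] [0.43, 0.09, -0.49, 0.33, -0.62, 2.96]
60 [-0.19, 0.49, 0.03, 0.0, -1.1, -1.9] [0.38, 0.24, -0.57, 0.46, -0.4, -2.9] [0.43, 0.09, -0.49, 0.33, -0.62, -2.8]
90 [-0.19, 0.49, 0.03, 0.0, -1.1, 
[... 194 characters left out ...]
0.62, -1.75]
150 [-0.19, 0.49, 0.03, 0.0, -1.1, -0.33] [0.38, 0.24, -0.57, 0.46, -0.4, -1.33] [0.43, 0.09, -0.49, 0.33, -0.62, -1.23]
[0.61971445 0.03673732 0.18366139] [0.58170658 0.03819079 0.26522909]
lever -180 [None, None, [0.22, 0.5, -0.37, 0.37, -0.31, -0.6]]
lever -135 [None, None, [0.22, 0.5, -0.37, 0.37, -0.31, 0.19]]
lever -90 [None, None, [0.22, 0.5, -0.37, 0.37, -0.31, 0.98]]
lever -45 [None, None, [0.22, 0.5, -0.37, 0.37, -0.31, 1.76]]
lever 0 [None, None, [0.22, 0.5, -0.37, 0.37, -0.31, 2.55]]
lever 45 [None, None, [0.22, 0.5, -0.37, 0.37, -0.31, -2.95]]
lever 90 [None, None, [0.22, 0.5, -0.37, 0.37, -0.31, -2.17]]
lever 135 [None, None, [0.22, 0.5, -0.37, 0.37, -0.31, -1.38]]
```

The tilted tool works for the light, with jaws level at the socket. For the lever I'll hold the tool vertical, which is reachable and clears the tube. Now I'll grasp.

```bash
python3 - <<'E'
from h import *
p,o=tcp_light(np.radians(-150))
robot.move_pose(p+[0,0,.11],o)
r=robot.movel(p,speed=.12,force_limit=8);s=get_state();print(r,s['position']-p,s['time_s'],s['ft_force'])
robot.gripper_close(squeeze=60);s=get_state();print('w',s['width']*85,s['position']-p,s['ft_force'],s['time_s'])
E
```

```text
False [ 0.00057007 -0.0002946   0.00103958] 3.0667 [ 0.41556767  0.29579816 -0.33901389]
w 24.2442925426444 [ 0.00031551 -0.00011608  0.00043334] [-0.40055449  0.31845047  2.01876387] 3.65
```

```bash
python3 - <<'E'
from h import *
p,o=tcp_light(np.radians(-150))
robot.movel(p+[0,0,.05],speed=.08);robot.movel(p+[0,0,.19],speed=.15)
s=get_state();print('w',s['width']*85,s['position']-p,s['ft_force'],s['time_s'])
for u in(.2,.17,.15,.12,.1): print(u,robot.ik(*tcp_sock(u,np.radians(-90))))
for n in C:
    im,d=cams.get_image(n);cv2.imwrite(f'pics/{n}1.png',im[:,:,::-1])
a=cv2.imread('pics/scene1.png')[150:450,80:380];b=cv2.imread('pics/top1.png')[100:400,340:640];cv2.imwrite('pics/l1.png',np.hstack([a,b]))
E
```

```text
w 24.338939223886605 [-0.00041033  0.00022622  0.18855746] [ 0.67695845  0.59446775 -2.68319674] 5.5083
0.2 [ 0.49112128 -0.05704174 -0.37418468  0.27814981 -0.89024484  0.90548506]
0.17 [ 0.47378777 -0.02060378 -0.40924551  0.28793613 -0.81704902  0.89971986]
0.15 [ 0.46258204  0.0053855  -0.43122433  0.29635882 -0.76815704  0.8941265 ]
0.12 [ 0.44614876  0.04678624 -0.46223617  0.31247963 -0.69468832  0.88253557]
0.1 [ 0.43533428  0.07590447 -0.48172708  0.32607508 -0.64561239  0.87220898]
```

View pics/l1.png

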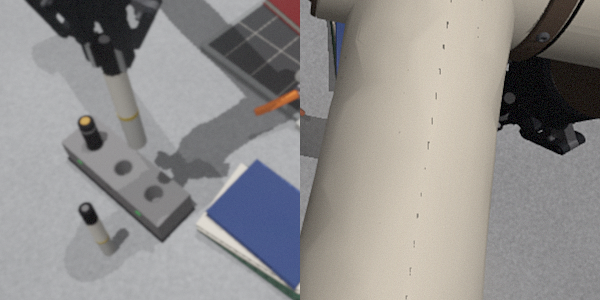

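The scene picture shows the light held upright, clear of the dock; the end well is empty and the battery and lone rod are undisturbed. Moving to above the socket.

```bash
python3 - <<'E'
from h import *
p,o=tcp_sock(.17,np.radians(-90))
try: robot.movel(p,frame=o,speed=.15)
except robot.MotionError as e:
    print('movel',e); robot.move_pose(p,o)
p,o=tcp_sock(.085,np.radians(-90))
robot.movel(p,speed=.1)
robot.hold(.2)
s=get_state();print(s['position']-p,Ro.from_quat(s['orientation']).as_matrix()[:,2]+SZ,s['ft_force'],s['time_s'],s['width']*85)
im,d=cams.get_image('scene');np.savez('pics/scene2.npz',im=im);cv2.imwrite('pics/scene2.png',im[:,:,::-1])
it,d=cams.get_image('top');cv2.imwrite('pics/top2.png',it[:,:,::-1])
c=cv2.resize(im[90:290,310:510],(500,500),interpolation=cv2.INTER_CUBIC)[:,:,::-1]
t=cv2.resize(it[100:300,200:320],(300,500),interpolation=cv2.INTER_CUBIC)[:,:,::-1]
cv2.imwrite('pics/l2.png',np.hstack([c,t]))
print('foot expected px',proj('scene',S([0,0,.085])),'ring',proj('scene',S([0,0,.085+.073])),'rim',proj('scene',RIM))
E
```

```text
[0.00010979 0.00013724 0.00085451] [0.00127025 0.00060202 0.00058244] [-0.13266166 -0.2347817  -2.24184599] 9.1167 24.441572279745625
foot expected px [386.62196899 215.54375805] ring [375.38701179 178.66952924] rim [388.80871353 222.72086759]
```

View pics/l2.png

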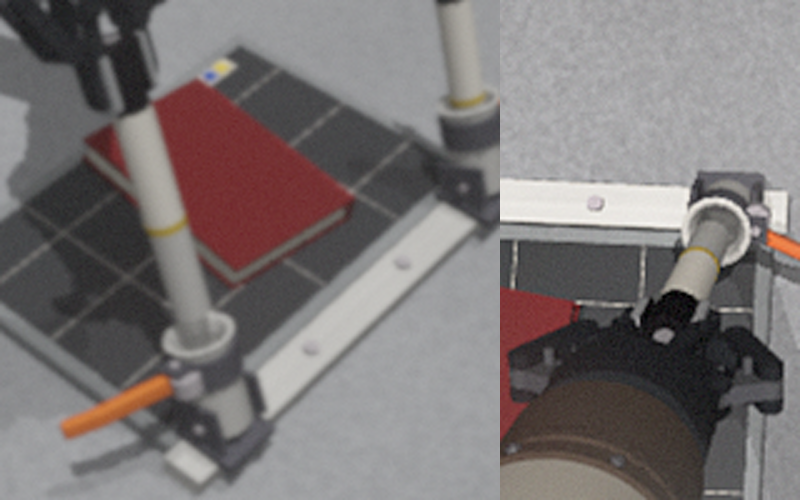

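```bash
python3 - <<'E'
from h import *
st=get_state();print(st['time_s'])
# axis check: rod midline in each view vs projected socket axis
for n,box in(('scene',(355,130,395,215)),('top',(255,170,295,215))):
    im=cv2.imread(f'pics/{n}2.png');h=cv2.cvtColor(im,cv2.COLOR_BGR2HSV);x0,y0,x1,y1=box
    m=(h[...,0]>18)&(h[...,0]<32)&(h[...,1]>90)&(h[...,2]>90);mm=np.zeros_like(m);mm[y0:y1,x0:x1]=m[y0:y1,x0:x1]
    ys,xs=np.nonzero(mm);print(n,'ring px',xs.mean(),ys.mean(),len(xs),xs.min(),xs.max(),'expect axis pts',[np.round(proj(n,S([0,0,.085+k])),1).tolist() for k in(0,.05,.07,.076,.1)])
    # visible-surface expected centroid of ring
    c=-C[n]['R'].T@C[n]['t'];pts=[]
    for f in np.arange(0,360,3):
        nn=RS@[np.cos(np.radians(f)),np.sin(np.radians(f)),0];X=S([0,0,.158])+.013*nn;w=nn@(c-X)
        if w>0: pts.append((*proj(n,X),w))
    pts=np.array(pts);print('  expected visible ring centroid',(pts[:,:2]*pts[:,2:]).sum(0)/pts[:,2].sum())
    g=cv2.cvtColor(im,cv2.COLOR_BGR2GRAY)
E
```

```text
9.2167
scene ring px 376.6829268292683 181.5121951219512 41 369 383 expect axis pts [[386.6, 215.5], [379.0, 190.6], [375.9, 180.3], [374.9, 177.1], [371.0, 164.2]]
  expected visible ring centroid [376.27797826 181.57046646]
top ring px 281.17241379310343 201.79310344827587 29 272 287 expect axis pts [[284.9, 194.2], [281.0, 202.4], [279.4, 206.0], [278.8, 207.1], [276.7, 211.8]]
  expected visible ring centroid [281.77029971 200.85106433]
```

The ring sits within 1 px of where it should be in both views, so the light is aligned. Inserting with a force guard.

```bash
python3 - <<'E'
from h import *
ph=np.radians(-90)
def rep(t,r):
    s=get_state();q=RS.T@(s['position']-FLOOR);print(t,r,'sock xy,up mm',np.round((q-[0,0,GRIP-.019])*1e3,2),'F sock',np.round(RS.T@s['ft_force'],2),'w',round(s['width']*85,2),round(s['time_s'],2))
p,o=tcp_sock(.045,ph);r=robot.movel(p,speed=.05,force_limit=8);rep('mouth',r)
if not r:
    p,o=tcp_sock(.012,ph);r=robot.movel(p,speed=.05,force_limit=10);rep('deep',r)
    if not r:
        p,o=tcp_sock(-.006,ph);r=robot.movel(p,speed=.02,force_limit=8);rep('floor',r)
im,d=cams.get_image('scene');cv2.imwrite('pics/scene3.png',im[:,:,::-1])
cv2.imwrite('pics/l3.png',cv2.resize(im[150:290,310:510],(800,560),interpolation=cv2.INTER_CUBIC)[:,:,::-1])
E
```

```text
mouth False sock xy,up mm [ 0.31  0.09 45.21] F sock [-0.64 -0.39 -2.52] w 24.13 10.17
deep False sock xy,up mm [ 0.18  0.02 12.01] F sock [-0.04  0.08 -2.03] w 24.5 10.97
floor True sock xy,up mm [-0.02 -0.1   0.54] F sock [-0.63  0.46  5.4 ] w 24.45 11.59
```

View pics/l3.png

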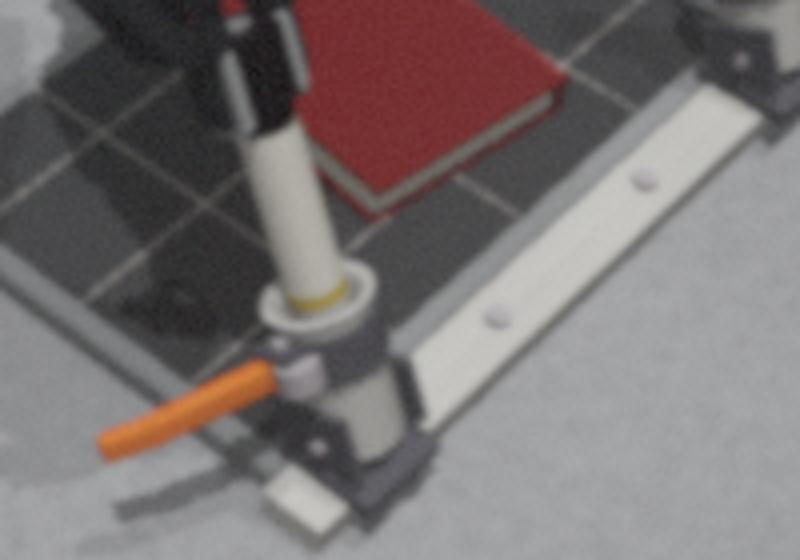

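The guard stopped 0.5 mm above the nominal floor with a 7 N rise. The ring is at the mouth, near (320,295) in the crop, and looks level with the rim. I'll release, retract along the bore axis, and check the lever sweep with IK.

```bash
cat >> h.py <<'E'
TILT=np.radians(10)
ZT=np.array([0,np.sin(TILT),-np.cos(TILT)])
def lev(deg,gap,r=.066,flip=1,dz=0,yawlag=0.):
    t=np.radians(deg);u=np.array([np.cos(t),np.sin(t),0]);w=np.array([np.sin(t),-np.cos(t),0])
    P=S(np.array([0,-.027,.048])+r*u+(.020+gap)*w)
    t2=t+yawlag
    return P+.012*ZT+[0,0,dz],quat(ZT,flip*(RS@[np.cos(t2),np.sin(t2),0]))
E
python3 - <<'E'
from h import *
ph=np.radians(-90)
robot.release();robot.hold(.2)
p,o=tcp_sock(.1,ph);robot.movel(p,speed=.12)
s=get_state();print(s['position'],s['ft_force'],s['time_s'])
for f in(1,-1):
    for d in(-118,-90,-60,-30,0,5):
        for dz in ((0,.17) if d==-118 else (0,)):
            v=robot.ik(*lev(d,.004,flip=f,dz=dz));print(f,d,dz,None if v is None else np.round(v,2),np.round(lev(d,.004,dz=dz)[0],3))
for n in C:
    im,d=cams.get_image(n);np.savez(f'pics/{n}4.npz',im=im);cv2.imwrite(f'pics/{n}4.png',im[:,:,::-1])
a=cv2.imread('pics/scene4.png')[120:290,310:480];b=cv2.imread('pics/top4.png')[130:300,210:380]
cv2.imwrite('pics/l4.png',cv2.resize(np.hstack([a,b]),(800,400),interpolation=cv2.INTER_CUBIC))
E
```

```text
[0.57715643 0.03820966 0.27338002] [-0.65032835 -0.10229479 -0.02307515] 13.45
1 -118 0 [ 0.11  0.56 -0.13 -0.23 -0.87  1.13] [ 0.617 -0.035  0.049]
1 -118 0.17 [ 0.12  0.39  0.05 -0.19 -1.21  1.04] [ 0.617 -0.035  0.219]
1 -90 0 [ 0.08  0.58 -0.05 -0.22 -0.93  1.58] [ 0.641 -0.055  0.061]
1 -60 0 [ 0.07  0.61  0.05 -0.21 -1.01  2.08] [ 0.674 -0.059  0.076]
1 -30 0 [ 0.09  0.64  0.14 -0.2  -1.07  2.61] [ 0.704 -0.045  0.09 ]
1 0 0 None [ 0.724 -0.016  0.099]
1 5 0 [ 0.13  0.66  0.21 -0.19 -1.1  -3.05] [ 0.726 -0.01   0.1  ]
-1 -118 0 [ 0.11  0.56 -0.13 -0.23 -0.87 -2.02] [ 0.617 -0.035  0.049]
-1 -118 0.17 [ 0.12  0.39  0.05 -0.19 -1.21 -2.1 ] [ 0.617 -0.035  0.219]
-1 -90 0 [ 0.08  0.58 -0.05 -0.22 -0.93 -1.56] [ 0.641 -0.055  0.061]
-1 -60 0 [ 0.07  0.61  0.05 -0.21 -1.01 -1.06] [ 0.674 -0.059  0.076]
-1 -30 0 [ 0.09  0.64  0.14 -0.2  -1.07 -0.53] [ 0.704 -0.045  0.09 ]
-1 0 0 [ 0.12  0.66  0.2  -0.19 -1.1   0.01] [ 0.724 -0.016  0.099]
-1 5 0 [ 0.13  0.66  0.21 -0.19 -1.1   0.09] [ 0.726 -0.01   0.1  ]
```

View pics/l4.png

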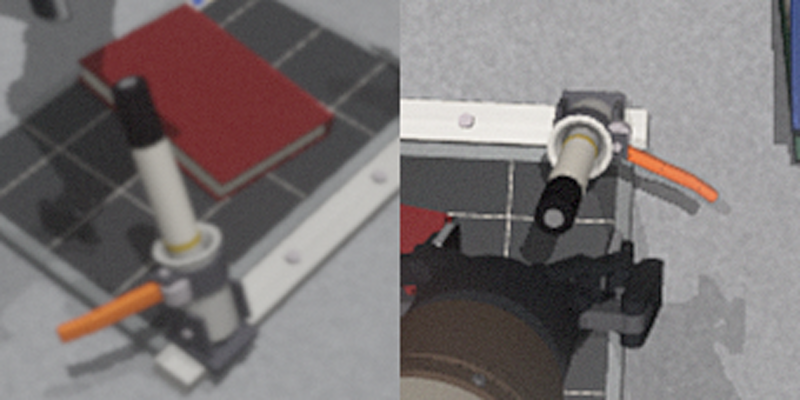

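The light stands on its own with the ring level at the mouth (crop (183,243)), and the lever is still open. Closing the fingers, moving beside the lever's outer face, and going down.

```bash
python3 - <<'E'
from h import *
robot.gripper_close(squeeze=40)
robot.movel([.565,-.06,.285],speed=.15)
p,o=lev(-118,.004,flip=-1,dz=.17);robot.move_pose(p,o)
p,o=lev(-118,.004,flip=-1);r=robot.movel(p,speed=.12,force_limit=8)
s=get_state();print(r,s['position']-p,s['ft_force'],s['time_s'],s['width'])
for n in C:
    im,d=cams.get_image(n);cv2.imwrite(f'pics/{n}5.png',im[:,:,::-1])
a=cv2.imread('pics/scene5.png')[120:290,310:480];b=cv2.imread('pics/top5.png')[130:300,210:380]
cv2.imwrite('pics/l5.png',cv2.resize(np.hstack([a,b]),(800,400),interpolation=cv2.INTER_CUBIC))
E
```

```text
False [5.76037111e-04 1.32129010e-05 9.10758116e-04] [1.3484397  0.17008901 0.44196118] 19.45 -0.00014876273779522385
```

View pics/l5.png

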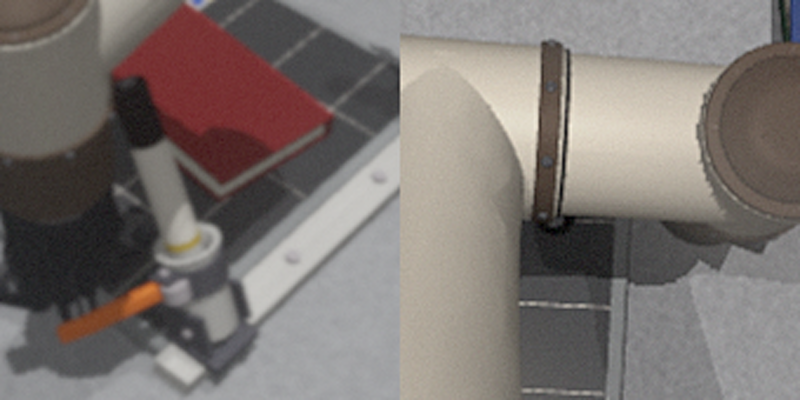

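The scene view shows the fingers just behind the orange bar, near crop (70,300), with the light undisturbed. Starting the sweep.

```bash
python3 - <<'E'
from h import *
for d in(-108,-96,-84,-72,-60,-48,-36):
    p,o=lev(d,0,flip=-1)
    r=robot.movel(p,frame=o,speed=.05,force_limit=28);s=get_state()
    print(d,r,np.round((s['position']-p)*1e3,1),np.round(RS.T@s['ft_force'],1),round(s['time_s'],2))
    if r: break
im,d=cams.get_image('scene');cv2.imwrite('pics/scene6.png',im[:,:,::-1])
cv2.imwrite('pics/l6.png',cv2.resize(im[110:290,310:510],(667,600),interpolation=cv2.INTER_CUBIC)[:,:,::-1])
E
```

```text
-108 False [ 0.  -0.1  0.2] [-0.7  0.4  0.3] 20.02
-96 False [-0.2  0.1 -0.1] [-0.5  0.4  0.4] 20.46
-84 False [-0.2  0.1 -0.2] [-0.  -0.4  0.3] 20.9
-72 False [-0.2  0.  -0.2] [-1.  -0.4  0.1] 21.34
-60 False [-0.8  0.2 -0.5] [-1.6 -0.2  0.6] 21.78
-48 False [-1.7 -0.2 -1.1] [-4.5 -1.6 -0.6] 22.23
-36 False [1.2 0.1 0.8] [-1.2  0.6  0.6] 22.67
```

View pics/l6.png

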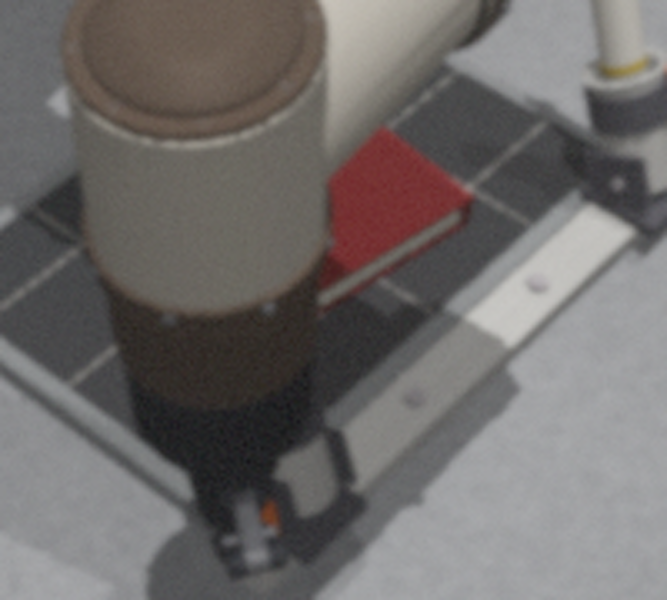

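```bash
python3 - <<'E'
from h import *
im=cv2.imread('pics/scene6.png');h=cv2.cvtColor(im,cv2.COLOR_BGR2HSV)
m=(h[...,0]<18)&(h[...,1]>120)&(h[...,2]>80);m[:230]=0;m[:,:370]=0;m[:,410:]=0
ys,xs=np.nonzero(m);print(len(xs),xs.min(),xs.max(),ys.min(),ys.max())
for dg in(-60,-48,-36,-24):
    t=np.radians(dg);u=np.array([np.cos(t),np.sin(t)]);w=np.array([u[1],-u[0]])
    print(dg,[np.round(proj('scene',S([*(np.array([0,-.027])+r*u+.004*w),.048])),1).tolist() for r in(.03,.06,.085)])
print('tcp',proj('scene',get_state()['position']))
E
```

```text
20 389 392 261 266
-60 [[375.9, 253.4], [372.1, 265.2], [368.8, 275.4]]
-48 [[379.5, 253.2], [379.6, 264.5], [379.6, 274.4]]
-36 [[383.3, 252.5], [387.2, 262.8], [390.7, 271.8]]
-24 [[386.9, 251.3], [394.7, 260.1], [401.5, 267.8]]
tcp [379.35527599 271.5821109 ]
```

The visible orange sliver at (390,264) matches a bar at about -32°, still ahead of the fingers, so the lever is following. Continuing past dead centre to the stop.

```bash
python3 - <<'E'
from h import *
for d,f in((-26,30),(-16,30),(-8,25),(-3,15),(0,12),(3,12),(6,12)):
    p,o=lev(d,0,flip=-1)
    r=robot.movel(p,frame=o,speed=.04 if d<-5 else .02,force_limit=f);s=get_state()
    print(d,r,np.round((s['position']-p)*1e3,1),np.round(RS.T@s['ft_force'],1),round(s['time_s'],2))
    if r: break
E
```

```text
-26 False [-0.  -1.  -0.1] [-2.4 -5.5 -1.7] 23.17
-16 False [0.5 0.6 0.5] [-0.  -0.6 -1.1] 23.62
-8 False [0.3 0.4 0.3] [-0.2 -0.2 -0.6] 24.01
-3 False [ 0.2 -0.3  0. ] [ 0.6 -3.2 -1.3] 24.46
0 False [-0.1 -1.4 -0.1] [-0.1 -4.1 -2.4] 24.79
3 False [-0.5 -4.5 -0.5] [  0.2 -12.7  -2.3] 25.12
6 False [-0.6 -7.7 -0.8] [  0.6 -19.   -4.3] 25.46
```

The force builds to 19 N while the fingers stop advancing, which means the stop. Backing off, then a look with the arm clear.

```bash
python3 - <<'E'
from h import *
p,o=lev(0,.015,flip=-1);robot.movel(p,frame=o,speed=.06)
p,o=lev(0,.03,flip=-1,dz=.16);robot.movel(p,speed=.15)
robot.move_pose([.40,-.40,.35],quat(-Z,np.array([-.3,.95,0])))
s=get_state();print(s['ft_force'],s['time_s'])
for n in C:
    im,d=cams.get_image(n);np.savez(f'pics/{n}7.npz',im=im,d=d);cv2.imwrite(f'pics/{n}7.png',im[:,:,::-1])
a=cv2.imread('pics/scene7.png')[120:290,310:480];b=cv2.imread('pics/top7.png')[130:300,210:380]
cv2.imwrite('pics/l7.png',cv2.resize(np.hstack([a,b]),(800,400),interpolation=cv2.INTER_CUBIC))
for n in C:
    h=cv2.cvtColor(cv2.imread(f'pics/{n}7.png'),cv2.COLOR_BGR2HSV)
    m=(h[...,0]<18)&(h[...,1]>120)&(h[...,2]>100);mm=np.zeros_like(m)
    x0,y0,x1,y1=(280,130,325,195) if n=='top' else (375,205,440,275);mm[y0:y1,x0:x1]=m[y0:y1,x0:x1]
    ys,xs=np.nonzero(mm);P=np.array([onplane(n,u,v,.048)[:2] for u,v in zip(xs,ys)])
    dd=P-[0,-.027];r=np.hypot(*dd.T);k=(r>.03)&(r<.065)
    vx,vy,_,_=cv2.fitLine(P[k].astype(np.float32),cv2.DIST_L2,0,.001,.001).ravel()
    t=np.degrees(np.arctan(vy/vx));print(n,len(xs),'dir',t,'angle',np.radians(t+115),'reach',r.max(),'mean dy at mid',dd[k].mean(0))
E
```

```text
[ 0.26565337 -0.86932369 -0.52798472] 28.975
scene 357 dir 3.6046414 angle 2.0700417 reach 0.09090172825103543 mean dy at mid [ 0.04759065 -0.00295137]
top 240 dir 0.12669563 angle 2.0093398 reach 0.08538868515084562 mean dy at mid [ 0.046811  -0.0036647]
```

View pics/l7.png

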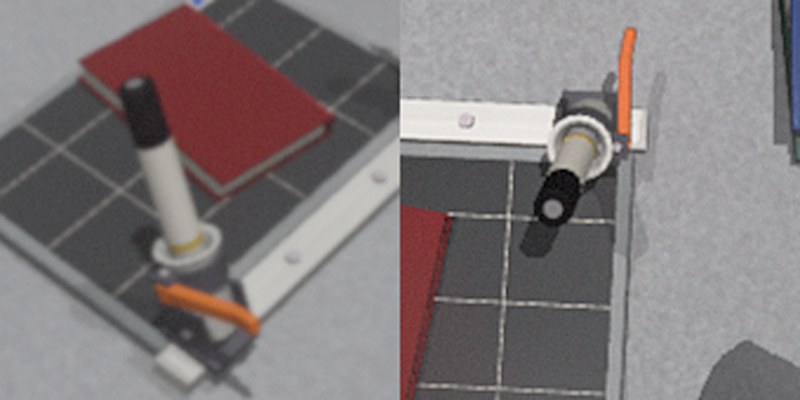

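View pics/scene7.png

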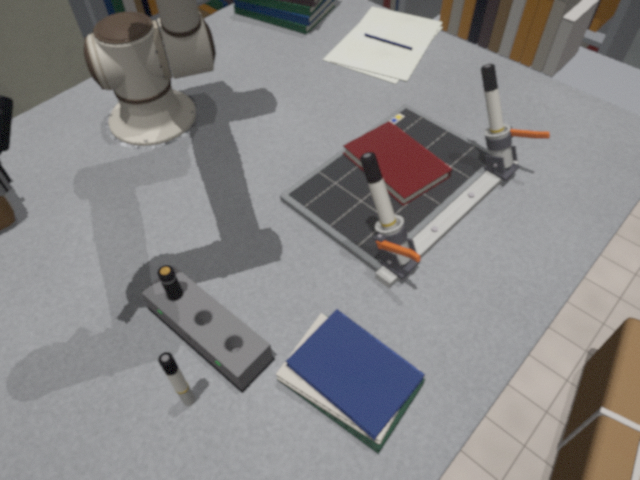

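The lever lies along socket +x: 2.01 rad from the top view and 2.07 from the scene view. Last check is the depth, from the light's top.

```bash
python3 - <<'E'
from h import *
q=[]
for n,(x0,y0,x1,y1) in {'top':(262,200,290,232),'scene':(355,148,385,185)}.items():
    r=cv2.cvtColor(np.load(f'pics/{n}7.npz')['im'],cv2.COLOR_RGB2GRAY)
    # bright disc on the cap's top
    s={'top':(275,218.8),'scene':(366.5,156.6)}[n];b=5
    X,Y=int(round(s[0])),int(round(s[1]));p=r[Y-b:Y+b+1,X-b:X+b+1].astype(float);w=np.clip(p-70,0,None)
    k,l,st,ce=cv2.connectedComponentsWithStats((w>0).astype(np.uint8));i=l[b,b];w*=(l==i)
    yy,xx=np.mgrid[-b:b+1,-b:b+1];q.append((X+(w*xx).sum()/w.sum(),Y+(w*yy).sum()/w.sum()));print(n,q[-1],st[i])
T,e=tri(*q);print('top in socket frame mm',RS.T@(T-FLOOR)*1e3,'gap',e*1e3)
E
```

```text
top (np.float64(274.520427644139), np.float64(218.39137075219548)) [ 1  1  8  8 54]
scene (np.float64(366.49037227214376), np.float64(154.7265725288832)) [ 0  0 10  6 40]
top in socket frame mm [ -5.22952061   1.09815673 200.68694461] gap 0.2360091976953852
```

The light's top is 200.7 mm up the bore against 200 nominal, so it's fully seated. Handing in.

```bash
python3 - <<'E'
from rig import get_state,finish_job
print(get_state()['time_s'],get_state()['ft_force']);print(finish_job())
E
```

```text
29.075 [ 0.75813459 -0.2507547  -0.59705369]
the job is handed in; nothing more can be done
None
```

The tube light is in the slanted socket, standing on the bottom, and the cam lever is fully shut. I handed the job in at about 29 s with the arm clear of everything.

- **Light:** I gripped it by its cap, lifted it from the dock and lowered it along the bore. A force guard stopped it 0.5 mm above the nominal floor with about a 7 N rise. The yellow ring looks level with the rim. Afterwards the two views put its top 200.7 mm up the bore, against 200 mm nominal.
- **Lever:** I pushed it from about 0.1 rad over dead centre to the stop, where the force rose to about 19 N. The pictures put it at 2.01 rad (top view) and 2.07 rad (scene view), against 2.0 for shut. The views disagree by 0.06 rad, which I put down to measurement error.
- **Disagreement:** the light's top measured about 5 mm off the bore axis towards the robot. That fits its 2 mm play in the bore plus calibration error, but I did not check it further.
- **Bystanders:** the book, book pile, spare battery and the smaller look-alike rod look undisturbed in the last scene picture; I compared these by eye only.

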